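Seat a board carrier by feel and close the test fixture

TASK

Push the board carrier along its rails into the test fixture until you feel it come fully home against the hidden stop under the hood, gently, without ramming the stop. Then press the lever at the fixture's side fully down to its end stop and let go, with the carrier still home. Leave the other things on the bench where they are.

Things in the scene. Friction and masses are not known exactly. Their poses are not given: they have to be found in the camera images.
- fixture: Test fixture, fixed: grey base plate 320 x 270 x 20 mm, x -0.17 to 0.15; origin on the bench. Its top (bed, z 0.020) has two aluminium rails along x (14 mm high, inner faces y +-0.053). +x is the way the carrier goes in. A black hood (170 mm wide, roof top z 0.083) covers x 0.005 to 0.145, open only towards -x; the stop inside cannot be seen.
- carrier: The loose board carrier lying between the rails: an aluminium plate 140 (x) x 100 (y) x 10 mm with a green circuit board and chips on it (up to 22 mm high), about 0.36 kg. Origin at the centre of its underside; x along the rails, +x into the hood. At its near edge stands a push tab.
- push_tab (a point): Middle of the outer (-x) face of the carrier's upright push tab (6 mm thick, 60 mm wide, from the bed up to 30 mm above it); this point is 18 mm above the bed, at x = -0.070, y = 0 of the carrier. Push here towards the carrier's +x. It stays outside the hood.
- seat (a joint): Travel of the sprung contact bar hidden in the hood, along fixture +x, m: 0 = not yet reached by the carrier, 0.006 = fully in, at its solid stop. Its spring (0.3 to 0.8 N) is weaker than the carrier's drag, so the carrier stays when let go. The bar's place along the rails varies by 45 mm between starts: the carrier travels 45 to 125 mm to be home.
- over (a joint): Give of the solid stop behind the contact bar, m: a stiff spring, 2.5 N per mm. 0 = unloaded; beyond 0.008 (20 N) the contacts are damaged. Pressing 5 to 8 N harder than the sliding drag (2 to 5 N) is right.
- lever_hinge (a point): Axis of the lever, on the fixture's +y side at (0.06, 0.118, 0.055) of the fixture; the axis lies along the fixture's y.
- lever_grip (a point): Middle of the lever's black round grip (22 mm thick, 55 mm long), on the lever's centreline 100 mm from its hinge; the lever's end is 136 mm from the hinge. The lever slopes up from the hinge towards the fixture's -x and is pressed down in an arc, in a vertical plane along the fixture's x.
- lever (a joint): Lever angle in rad: 0 = raised 43 degrees (0.75 rad) above level, grows as the grip goes down, 0.75 = level, at its end stop. Starts between 0 and 0.2. Stays where it is left (about 3 N at the grip to move it).
- screwdriver: Bystander: a screwdriver about 160 mm long lying on the bench beside the fixture (origin mid-length, underside).
- spare_board: Bystander: a bare green circuit board, 110 x 70 x 8 mm, flat on the bench beside the fixture, on the lever's side.
- pin_jar: Bystander: a small jar, 38 mm across and 40 mm high, standing on the roof of the fixture's hood.
- tape_roll: Bystander: a roll of tape, 90 mm across, 18 mm high, flat on the bench.
- mouse: Bystander: a black computer mouse, 100 x 58 x 32 mm.
- board_rack: Bystander: a rack of upright green boards, 260 x 110 x 75 mm.
- brush: Bystander: a small wooden-handled brush, 150 mm long.

How it is judged:
By the outcome, as a careful person would: the job done as asked, in the order asked, and still so for the second after the job is handed in, with the robot touching nothing.
It also fails if it takes over 51 s, if anything falls off the work surface, if the arm or the gripper's body presses on something with over 40 N, if the wrist force passes 120 N, or if a joint passes its speed limit or range.

ROBOT

A 6-joint arm with a two-finger parallel gripper is mounted at the origin on the work surface. World frame = base frame: x ahead of the robot, y to its left, z up, the work surface at z = 0. Lengths are in m, angles in rad, forces in N, time in s.
With the tool pointing down it reaches from about 0.3 to 0.875 m from the base axis. Payload 4.2 kg.
Tool frame: the origin (TCP) lies on the centre line of the jaws, within the pads' length; the fingertips stand 14 mm ahead of it and the grasp point (between the pads) lies 5 mm behind it; z points along the fingers, y is the line along which they close (so a half turn about z gives the same grasp; the last joint's range is limited). The gripper opens to 85 mm and grips with 20 to 120 N. Pads are 22 mm wide; open, the fingers measure 114 mm over their backs; the gripper's body (76 mm by 85 mm) begins 54 mm behind the grasp point. The pads swing forward as they close: fully open they stand 13 mm farther back than shut.
Start: joints at [-1.232, 0.32, 1.565, -0, 1.257, -0.02], TCP at [0.202, -0.538, 0.245] pointing down, gripper open.
Joint ranges: [-3.11, 3.11], [-0.84, 2.01], [0.21, 2.61], [-1.34, 4.49], [0.05, 2.63], [-2.56, 2.56]. Speed limits (rad/s): [2.57, 2.57, 3.14, 3.14, 3.14, 3.14].

INTERFACE

Orientations are given as a rotation vector (axis times angle).
In Python, from cell import arm gives the robot as it stands.
- The arm moves only by the tool play_rows, never from a script. Its arguments are lists of equal length, an entry for each row: "claw": the opening, from 0 (shut) to 1 (fully open); "linear": the shift along the world's x, y, z in cm, a list of three; "turn": the turn about the world's z in degrees. In form: {"claw": [claw, ...], "linear": [[x, y, z], ...], "turn": [turn, ...]}. A call has 1 to 20 rows; each row shifts and turns the commanded pose from where the row before left it; what a row does not reach is not made up. A row lasts 1/12 s, in which the tool goes at most 41.7 mm and 7.16 degrees, less where a joint would pass 70% of its speed; a pose out of reach is approached as far as the arm can. A call is refused whole if a number of a shift passes 4.17 or a number of a turn 7.16, either way. A call with a gripper value outside its range is refused whole. The fingers move at their own pace and stop on an object; the grip force is fixed at half the most. Time passes only in rows, so rows that do not move let the fingers close. It gives the time, the measured TCP pose, the force, the opening and the grip force at its end, in the units of the state.
- arm.get_state(): the state, without advancing time (a new reading comes with each control period).
- arm.read_camera(name): name is "side" or "top"; returns the picture (420x560x3 uint8, red, green, blue); there is no depth.
- arm.camera_info(name): a dict with "camera_matrix" (3x3 intrinsics, pixels), "R" (3x3) and "t" (3): a world point X has camera coordinates R X + t. Camera axes: x right, y down, z forward; pixel columns grow to the right and rows downward; lengths in m; the calibration is good to about 2 mm. A picture is of the moment at which its call begins. camera_info takes no time and is no camera call.
- arm.job_done(): hands the job in; it is judged then, once.
The state is a dict: "time_s": time; "joints": joint angles; "joint_vel": joint speeds; "joint_efforts": joint torques, N m; "tool_pos": TCP position; "tool_rot": TCP orientation; "ft_force": force on the tool from outside, world axes, zero at the start; "ft_torque": the same for the moment, N m; "width": opening from 0.0 (shut) to 1.0 (fully open); "finger_force": force on a finger pad.
Only numpy, scipy, OpenCV 4.12 (cv2) and the standard library are available. Lean on these libraries where they do the work, as an engineer would, in place of code of your own. Each camera call takes 0.05 s, during which the arm holds its last target. There are 200 camera calls.

## Working session

There is one attempt and no reset: what is moved stays moved. The work goes in short steps, Python scripts to look and compute and a tool call to move; the robot and the scene stay as the last step left them, time stands still between calls to the robot, and variables do not carry over. Pictures are saved under pics/ and viewed, at most 10 in all, crops included, and the job is handed in when it is done.

Besides the shell and the picture viewer there is one more tool, called after "Request:" as name(argument=value, ...), one argument or row to a line, values as JSON. play_rows: Moves the arm, as the interface text tells. Its arguments: {"type":"object","properties":{"claw":{"type":"array","items":{"type":"number"}},"linear":{"type":"array","items":{"type":"array","items":{"type":"number"}}},"turn":{"type":"array","items":{"type":"number"}}},"required":["claw","linear","turn"]}

```bash
mkdir -p pics
python3 - <<'E'
from cell import arm
import cv2
for n in("top","side"):
    cv2.imwrite(f"pics/{n}0.png",arm.read_camera(n)[:,:,::-1]); i=arm.camera_info(n); print(n,i)
print(arm.get_state())
E
```

```text
top {'camera_matrix': array([[404.1039605 ,   0.        , 279.76894006],
       [  0.        , 404.1039605 , 210.07565168],
       [  0.        ,   0.        ,   1.        ]]), 'R': array([[ 0.07182445, -0.99741322, -0.00284754],
       [-0.97249324, -0.06939514, -0.2223538 ],
       [ 0.22158101,  0.01873965, -0.97496189]]), 't': array([-0.03973542,  0.52364038,  1.00645569])}
side {'camera_matrix': array([[405.11740784,   0.        , 276.96966307],
       [  0.        , 405.11740784, 217.22316859],
       [  0.        ,   0.        ,   1.        ]]), 'R': array([[-0.73519016, -0.67749549, -0.02225513],
       [-0.36641609,  0.42481254, -0.82781251],
       [ 0.5702935 , -0.60044498, -0.56056325]]), 't': array([0.36559795, 0.26378778, 0.73516123])}
{'time_s': 0.1, 'joints': array([-1.23197175e+00,  3.20233548e-01,  1.56551079e+00,  1.87058866e-05,
        1.25741396e+00, -2.00319297e-02]), 'joint_vel': array([-0.00100165, -0.00230183, -0.00131181, -0.00079555,  0.00013789,
       -0.00110078]), 'joint_efforts': array([ 6.42420873e-04, -4.16411090e+01, -2.34706414e+01,  1.07768089e-04,
        4.86721750e-03, -1.42699437e-05]), 'tool_pos': array([ 0.20180218, -0.53801128,  0.24458107]), 'tool_rot': array([-3.08963503e+00, -5.60385412e-01,  3.62576879e-04]), 'ft_force': array([-0.33702636, -0.34885681,  0.294598  ]), 'ft_torque': array([-0.01614253, -0.06166657, -0.00675435]), 'finger_force': 0.0, 'width': 1.0000243595477794}
```

View pics/top0.png

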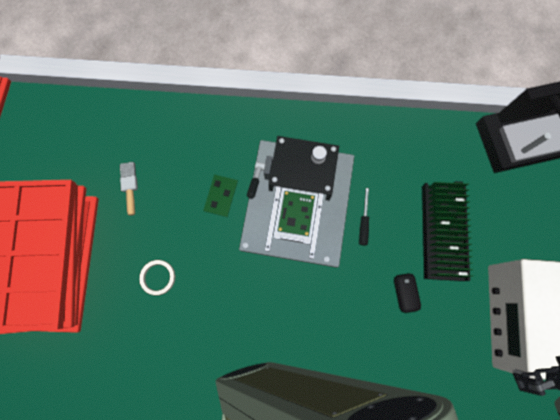

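View pics/side0.png

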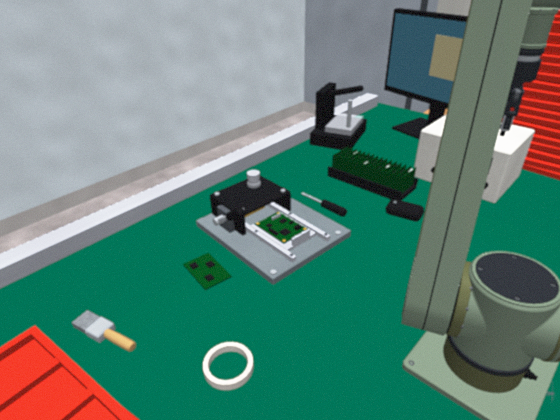

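Top: fixture plate corners near (261,140), (353,154), (339,266), (240,249); hood towards the top (fixture +x ≈ world +x), lever grip near (253,187), tab near (293,240). The side view shows the same. I'll zoom in on both.

Run:
```python
import cv2
t=cv2.imread("pics/top0.png")[130:275,230:370];s=cv2.imread("pics/side0.png")[165:285,190:355]
cv2.imwrite("pics/tc.png",cv2.resize(t,None,fx=4,fy=4,interpolation=cv2.INTER_CUBIC))
cv2.imwrite("pics/sc.png",cv2.resize(s,None,fx=4.8,fy=4.8,interpolation=cv2.INTER_CUBIC))
```

```text
(no output)
```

View pics/tc.png

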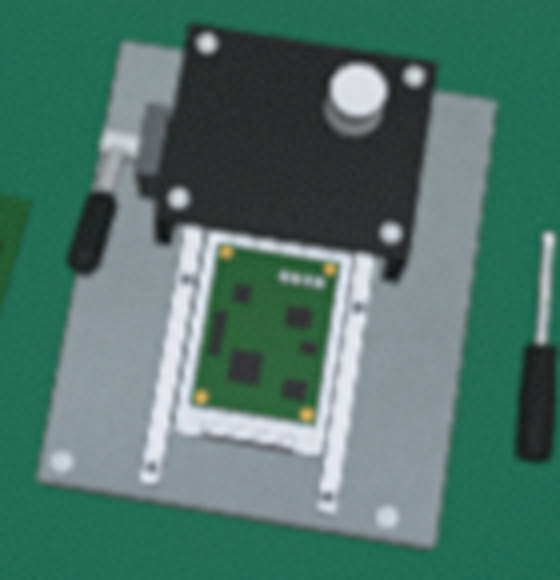

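View pics/sc.png

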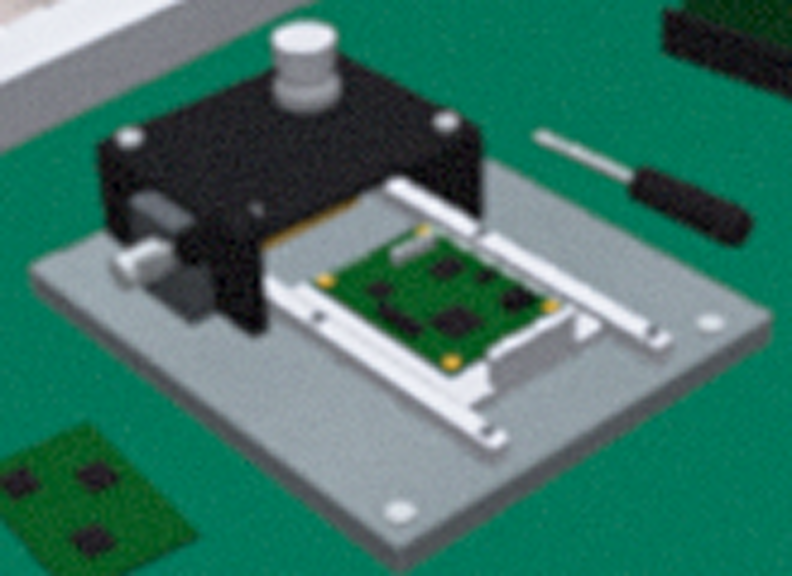

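Top crop: plate corners (123,42), (497,100), (435,548), (38,482); tab outer edge around (250,445); grip around (93,232). Side crop: plate corners (32,268), (400,550), (770,318); tab face around (533,357). Next I fit the fixture pose, tab x and lever angle jointly.

```bash
cat > h.py <<'E'
from cell import arm
import numpy as np
from scipy.optimize import least_squares
I={n:arm.camera_info(n) for n in("top","side")}
def proj(n,X):
    p=(I[n]["R"]@np.array(X).T).T+I[n]["t"]; q=p@I[n]["camera_matrix"].T; return q[:,:2]/q[:,2:]
off={"top":(4,230,130),"side":(4.8,190,165)}
def pix(n,P): f,a,b=off[n]; return (np.array(P)+.5)/f-.5+[a,b]
def crop(n,P): f,a,b=off[n]; return (np.array(P)-[a,b]+.5)*f-.5
def W(p,X):
    c,s=np.cos(p[2]),np.sin(p[2]); X=np.array(X,float); Y=X.copy()
    Y[:,0]=p[0]+c*X[:,0]-s*X[:,1]; Y[:,1]=p[1]+s*X[:,0]+c*X[:,1]; return Y
E
python3 - <<'E'
from h import *
a,b,y=-.17,.15,.135; z=.02
top3=[(b,y,z),(b,-y,z),(a,-y,z),(a,y,z),(.145,.085,.083),(.145,-.085,.083)]
top2=pix("top",[(123,42),(497,100),(435,546),(40,480),(190,25),(436,65)])
sd3=[(b,y,z),(a,y,z),(a,-y,z)]; sd2=pix("side",[(32,268),(400,550),(770,318)])
f=lambda p:np.r_[(proj("top",W(p,top3))-top2).ravel(),(proj("side",W(p,sd3))-sd2).ravel()]
r=least_squares(f,[.6,0,0]);p=r.x;print(p,np.degrees(p[2]),r.fun.round(1))
np.save("p.npy",p)
# tab top outer edge ends (side)
g=lambda q:(proj("side",W(p,[(q[0],q[1]+.03,.05),(q[0],q[1]-.03,.05)]))-pix("side",[(490,360),(577,318)])).ravel()
r=least_squares(g,[-.1,0]);print("tab side",r.x,r.fun.round(1), "top crop",crop("top",proj("top",W(p,[(r.x[0],.03,.05),(r.x[0],-.03,.05)]))))
for th in(0,.1,.2):
    L=lambda d:(.06-d*np.cos(.75-th),.118,.055+d*np.sin(.75-th))
    P=W(p,[L(0),L(.0725),L(.1),L(.1275),L(.136)]);print(th,P[2],crop("top",proj("top",P)).round().tolist(),crop("side",proj("side",P)).round().tolist())
E
```

```text
[ 0.57248819 -0.05021668 -0.09687363] -5.550449978887802 [-0.4 -0.4  0.2  0.1  0.3  1.1 -1.1  0.6 -0.4 -0.7  0.8 -0.8 -1.1 -0.4
 -0.1 -0.2  1.3 -0.9]
tab side [-0.12498105  0.00376445] [ 0.2  0.7 -0.2 -0.7] top crop [[201.74075927 435.69033149]
 [292.35911683 450.94529255]]
0 [0.57079426 0.06850379 0.12316388] [[120.0, 147.0], [101.0, 199.0], [93.0, 220.0], [85.0, 243.0], [83.0, 250.0]] [[137.0, 269.0], [187.0, 231.0], [208.0, 215.0], [230.0, 199.0], [237.0, 194.0]]
0.1 [0.56438496 0.06912664 0.11551864] [[120.0, 147.0], [100.0, 208.0], [92.0, 234.0], [84.0, 260.0], [81.0, 268.0]] [[137.0, 269.0], [194.0, 244.0], [217.0, 234.0], [242.0, 223.0], [250.0, 219.0]]
0.2 [0.55876735 0.06967254 0.10726872] [[120.0, 147.0], [99.0, 217.0], [91.0, 246.0], [83.0, 275.0], [80.0, 284.0]] [[137.0, 269.0], [200.0, 257.0], [226.0, 252.0], [253.0, 247.0], [262.0, 246.0]]
```

Fit is within about 1 px. The tab face is at fixture x ≈ -0.125, fixture yaw is -5.55° and the lever is at ≈0.07 rad. Approach next: jaws shut, tool y along fixture y.

Request:
play_rows(
  claw=[0,0,0,0,0,0,0,0,0,0,0,0,0,0,0,0,0,0,0,0],
  linear=[
    [1.06,2.52,0],
    [1.06,2.52,0],
    [1.06,2.52,0],
    [1.06,2.52,0],
    [1.06,2.52,0],
    [1.06,2.52,0],
    [1.06,2.52,0],
    [1.06,2.52,0],
    [1.06,2.52,0],
    [1.06,2.52,0],
    [1.06,2.52,0],
    [1.06,2.52,0],
    [1.06,2.52,0],
    [1.06,2.52,0],
    [1.06,2.52,0],
    [1.06,2.52,0],
    [1.06,2.52,0],
    [1.06,2.52,0],
    [1.06,2.52,0],
    [1.06,2.52,0],
  ],
  turn=[-1.3,-1.3,-1.3,-1.3,-1.3,-1.3,-1.3,-1.3,-1.3,-1.3,-1.3,-1.3,-1.3,-1.3,-1.3,-1.3,-1.3,-1.3,-1.3,-1.3],
)

```text
time_s: 1.77
tool_pos: [0.4139, -0.033, 0.2451]
tool_rot: [3.138, -0.151, -0.001]
ft_force: [0.5, -0.4, 0.5]
width: -0.0
finger_force: 0.0
```

Request:
play_rows(
  claw=[0,0,0,0,0,0,0,0,0,0],
  linear=[
    [0,-0.2,-3],
    [0,0,-3],
    [0,0,-3],
    [0,0,-3],
    [0,0,-3],
    [0,0,-2],
    [0,0,-1.6],
    [0,0,-1],
    [0,0,-0.5],
    [0,0,0],
  ],
  turn=[0,0,0,0,0,0,0,0,0,0],
)

```text
time_s: 2.6
tool_pos: [0.4131, -0.0363, 0.0434]
tool_rot: [-3.138, 0.149, 0.004]
ft_force: [-0.5, 0.1, -1.0]
width: 0.002
finger_force: 0.0
```

Run:
```python
from h import *
import cv2
p=np.load("p.npy");s=arm.get_state();d=s["tool_pos"][:2]-p[:2];c,n=np.cos(p[2]),np.sin(p[2])
print(s["time_s"],s["tool_pos"],s["ft_force"],"fixture",c*d[0]+n*d[1],-n*d[0]+c*d[1])
a=arm.read_camera("side")[165:285,190:355,::-1];b=arm.read_camera("top")[130:275,230:370,::-1]
f=lambda x:cv2.resize(x,(395,400),interpolation=cv2.INTER_CUBIC)
cv2.imwrite("pics/a1.png",np.hstack([f(a),f(b)]))
```

```text
2.6 [ 0.41314537 -0.03629715  0.04337472] [-0.52583662  0.07488761 -0.9796217 ] fixture -0.1599420515909017 -0.0015577160617759322
```

View pics/a1.png

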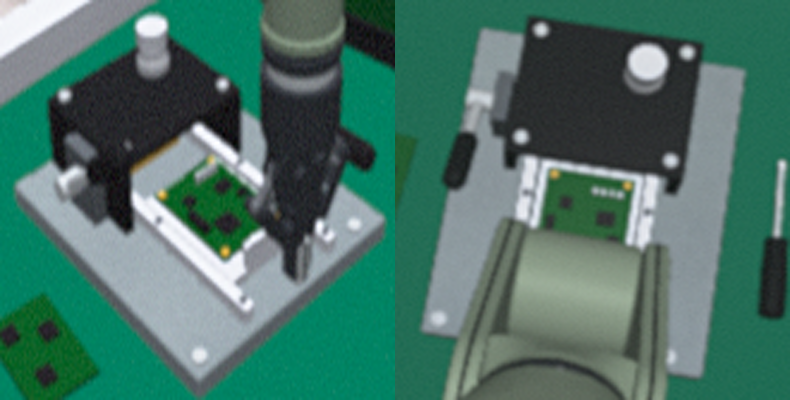

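The fingertips sit between the rails, just behind the tab. Advancing to contact.

Request:
play_rows(
  claw=[0,0,0,0,0,0,0,0,0,0,0,0,0],
  linear=[
    [0.4,0.06,0],
    [0.4,0.06,0],
    [0.4,-0.04,0],
    [0.3,-0.03,0],
    [0.3,-0.03,0],
    [0.2,-0.02,0],
    [0.2,-0.02,0],
    [0.2,-0.02,0],
    [0.2,-0.02,0],
    [0.2,-0.02,0],
    [0.2,-0.02,0],
    [0.2,-0.02,0],
    [0,0,0],
  ],
  turn=[0,0,0,0,0,0,0,0,0,0,0,0,0],
)

```text
time_s: 3.78
tool_pos: [0.4455, -0.0375, 0.0441]
tool_rot: [3.138, -0.149, -0.002]
ft_force: [-1.2, 0.0, -1.2]
width: 0.004
finger_force: 0.7
```

Request:
play_rows(
  claw=[0,0,0,0,0,0,0],
  linear=[
    [0.2,-0.02,0],
    [0.2,-0.02,0],
    [0.2,-0.02,0],
    [0.2,-0.02,0],
    [0.2,-0.02,0],
    [0.2,-0.02,0],
    [0.2,-0.02,0],
  ],
  turn=[0,0,0,0,0,0,0],
)

```text
time_s: 4.37
tool_pos: [0.4602, -0.039, 0.0443]
tool_rot: [3.138, -0.149, 0.0]
ft_force: [-1.6, 0.7, -1.5]
width: -0.0
finger_force: 0.8
```

Run:
```python
from h import *
import cv2
a=arm.read_camera("side")[165:285,190:355,::-1]
cv2.imwrite("pics/a2.png",cv2.resize(a,None,fx=4.8,fy=4.8,interpolation=cv2.INTER_CUBIC))
print(arm.get_state()["ft_force"])
```

```text
[-0.66274251 -0.0836722  -1.11961635]
```

View pics/a2.png

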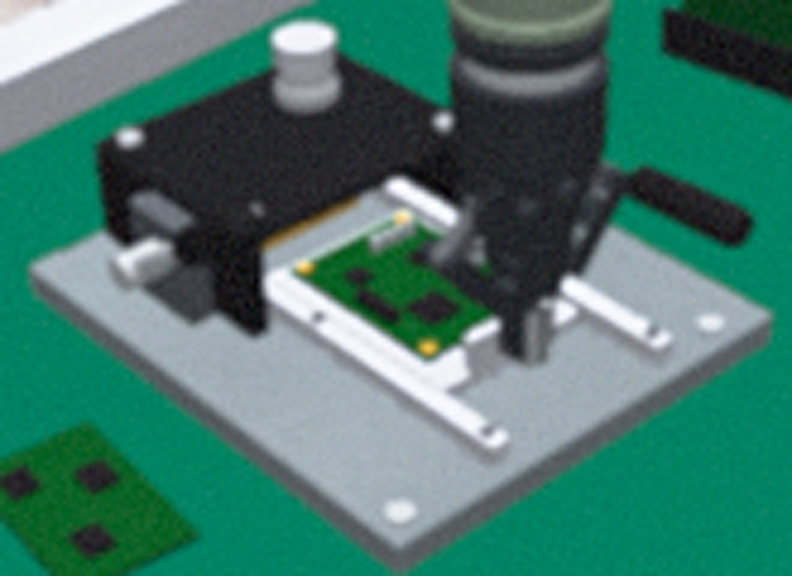

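The carrier has moved about 14 mm (board corner from (325,282) to (303,267)), and the finger is against the tab. Pushing on.

Request:
play_rows(
  claw=[0,0,0,0,0,0,0,0,0,0,0,0],
  linear=[
    [0.2,-0.02,0],
    [0.2,-0.02,0],
    [0.2,-0.02,0],
    [0.2,-0.02,0],
    [0.2,-0.02,0],
    [0.2,-0.02,0],
    [0.2,-0.02,0],
    [0.2,-0.02,0],
    [0.2,-0.02,0],
    [0.1,-0.01,0],
    [0.1,-0.01,0],
    [0.1,-0.01,0],
  ],
  turn=[0,0,0,0,0,0,0,0,0,0,0,0],
)

```text
time_s: 5.42
tool_pos: [0.4806, -0.0411, 0.0443]
tool_rot: [3.138, -0.149, -0.001]
ft_force: [-3.6, 0.5, 3.5]
width: 0.002
finger_force: 2.1
```

Request:
play_rows(
  claw=[0,0,0,0],
  linear=[
    [0.1,-0.01,0],
    [0.1,-0.01,0],
    [0.1,-0.01,0],
    [0.1,-0.01,0],
  ],
  turn=[0,0,0,0],
)

```text
time_s: 5.75
tool_pos: [0.485, -0.0415, 0.0443]
tool_rot: [3.138, -0.149, -0.0]
ft_force: [-4.0, 0.7, 3.3]
width: -0.003
finger_force: 2.0
```

Request:
play_rows(
  claw=[0,0,0,0],
  linear=[
    [0.1,-0.01,0],
    [0.1,-0.01,0],
    [0.1,-0.01,0],
    [0.1,-0.01,0],
  ],
  turn=[0,0,0,0],
)

```text
time_s: 6.08
tool_pos: [0.489, -0.0419, 0.0443]
tool_rot: [3.138, -0.149, -0.0]
ft_force: [-3.2, -0.2, 3.1]
width: -0.002
finger_force: 2.0
```

Request:
play_rows(
  claw=[0,0,0,0],
  linear=[
    [0.1,-0.01,0],
    [0.1,-0.01,0],
    [0.1,-0.01,0],
    [0.1,-0.01,0],
  ],
  turn=[0,0,0,0],
)

```text
time_s: 6.42
tool_pos: [0.4925, -0.0422, 0.0443]
tool_rot: [-3.138, 0.149, 0.002]
ft_force: [-5.2, 0.1, 4.5]
width: 0.005
finger_force: 2.7
```

Request:
play_rows(
  claw=[0,0],
  linear=[
    [0.1,-0.01,0],
    [0.1,-0.01,0],
  ],
  turn=[0,0],
)

```text
time_s: 6.58
tool_pos: [0.4943, -0.0424, 0.0443]
tool_rot: [-3.138, 0.149, 0.002]
ft_force: [-6.2, 0.2, 4.7]
width: 0.001
finger_force: 2.9
```

Request:
play_rows(
  claw=[0,0],
  linear=[
    [0.1,-0.01,0],
    [0.1,-0.01,0],
  ],
  turn=[0,0],
)

```text
time_s: 6.75
tool_pos: [0.4961, -0.0426, 0.0443]
tool_rot: [-3.138, 0.149, 0.003]
ft_force: [-7.0, 1.1, 4.8]
width: 0.001
finger_force: 3.5
```

```bash
cat > trk.py <<'E'
from h import *
import cv2
p=np.load("p.npy")
def track(im):
    h=cv2.cvtColor(im,cv2.COLOR_BGR2HSV)
    m=cv2.inRange(h,(15,110,120),(35,255,255)); n,l,s,c=cv2.connectedComponentsWithStats(m)
    out=[]
    for i in range(1,n):
        if s[i,4]<3: continue
        x,y=c[i]
        if not(200<x<330 and 180<y<270): continue
        q=least_squares(lambda q:(proj("side",W(p,[(q[0],q[1],.036)]))-[x,y]).ravel(),[0,0]).x
        out.append((int(s[i,4]),*np.round(c[i],1).tolist(),*(q*1000).round(1).tolist()))
    return out
if __name__=="__main__":
    print("start",track(cv2.imread("pics/side0.png")))
    im=arm.read_camera("side")[:,:,::-1].copy();cv2.imwrite("pics/now.png",im);print("now",track(im))
    s=arm.get_state();d=s["tool_pos"][:2]-p[:2];c,n=np.cos(p[2]),np.sin(p[2])
    print(s["time_s"],s["ft_force"],s["tool_pos"],c*d[0]+n*d[1],-n*d[0]+c*d[1])
E
python3 trk.py
```

```text
start [(6, 257.5, 223.3, 2.4, 36.1), (6, 304.0, 228.5, -97.0, -35.1), (11, 283.6, 240.1, -97.1, 35.3)]
now [(10, 269.5, 230.8, -44.0, 35.1)]
6.8 [-6.44260389  0.37771532  4.15308882] [ 0.49619291 -0.04257469  0.04427969] -0.07667670773617866 0.00022671416121676068
```

Request:
play_rows(
  claw=[0,0,0],
  linear=[
    [0.1,-0.01,0],
    [0.1,-0.01,0],
    [0,0,0],
  ],
  turn=[0,0,0],
)

```text
time_s: 7.05
tool_pos: [0.4969, -0.0426, 0.0441]
tool_rot: [-3.138, 0.149, 0.008]
ft_force: [-8.4, 0.7, 6.0]
width: 0.002
finger_force: 4.2
```

```bash
python3 trk.py
```

```text
start [(6, 257.5, 223.3, 2.4, 36.1), (6, 304.0, 228.5, -97.0, -35.1), (11, 283.6, 240.1, -97.1, 35.3)]
now [(9, 269.3, 230.9, -44.0, 35.7)]
7.1 [-8.32427093  1.27291708  6.93916601] [ 0.49687833 -0.04263362  0.0441151 ] -0.07598880265517385 0.000234351921563407
```

Request:
play_rows(
  claw=[0,0,0],
  linear=[
    [0.1,-0.01,0],
    [0.1,-0.01,0],
    [0,0,0],
  ],
  turn=[0,0,0],
)

```text
time_s: 7.35
tool_pos: [0.4975, -0.0427, 0.0439]
tool_rot: [-3.138, 0.149, 0.012]
ft_force: [-11.2, 1.0, 8.7]
width: -0.002
finger_force: 5.5
```

Request:
play_rows(
  claw=[0,0,0],
  linear=[
    [0,0,0.1],
    [0,0,0.05],
    [0,0,0],
  ],
  turn=[0,0,0],
)

```text
time_s: 7.6
tool_pos: [0.4983, -0.0428, 0.0448]
tool_rot: [-3.138, 0.149, 0.009]
ft_force: [-7.5, 0.7, -1.1]
width: -0.002
finger_force: 3.4
```

```bash
python3 trk.py
```

```text
start [(6, 257.5, 223.3, 2.4, 36.1), (6, 304.0, 228.5, -97.0, -35.1), (11, 283.6, 240.1, -97.1, 35.3)]
now [(11, 268.6, 230.1, -40.2, 34.7)]
7.65 [-6.9643762   0.36728434 -1.85238036] [ 0.49836006 -0.04279275  0.04469893] -0.07449863241660266 0.00021928895334136483
```

The downward rub had been adding friction. With Fz relieved, I continue gently.

Request:
play_rows(
  claw=[0,0,0],
  linear=[
    [0.1,-0.01,0.02],
    [0.1,-0.01,0.02],
    [0,0,0],
  ],
  turn=[0,0,0],
)

```text
time_s: 7.9
tool_pos: [0.4994, -0.0429, 0.0448]
tool_rot: [-3.138, 0.149, 0.013]
ft_force: [-8.7, 1.3, -0.6]
width: -0.003
finger_force: 4.2
```

```bash
python3 trk.py
```

```text
start [(6, 257.5, 223.3, 2.4, 36.1), (6, 304.0, 228.5, -97.0, -35.1), (11, 283.6, 240.1, -97.1, 35.3)]
now [(11, 268.6, 230.1, -40.2, 34.7)]
7.95 [-8.41964251  0.50500985 -0.45881268] [ 0.4993769  -0.04283854  0.04474985] -0.07348212579943379 0.00027205909349678047
```

Request:
play_rows(
  claw=[0,0,0],
  linear=[
    [0.1,-0.01,0.02],
    [0.1,-0.01,0.02],
    [0,0,0],
  ],
  turn=[0,0,0],
)

```text
time_s: 8.2
tool_pos: [0.5002, -0.0429, 0.0448]
tool_rot: [-3.137, 0.149, 0.018]
ft_force: [-9.8, 1.9, -0.3]
width: 0.004
finger_force: 5.2
```

```bash
cp pics/now.png pics/prev.png; python3 trk.py
python3 - <<'E'
import cv2,numpy as np
a,b=[cv2.imread(f"pics/{n}.png",0)[215:240,255:280].astype(np.float32) for n in("prev","now")]
print(cv2.phaseCorrelate(a,b,cv2.createHanningWindow((25,25),cv2.CV_32F)))
E
```

```text
start [(6, 257.5, 223.3, 2.4, 36.1), (6, 304.0, 228.5, -97.0, -35.1), (11, 283.6, 240.1, -97.1, 35.3)]
now [(11, 268.4, 229.9, -39.1, 34.7)]
8.25 [-10.60053286   1.39297194  -0.55681054] [ 0.5001969  -0.04292738  0.04482778] -0.0726573815469258 0.0002629513569098012
((0.3165056570330993, 0.31078543764278344), 0.9942581726074219)
```

Stiffness is now ≈2–2.5 N/mm and Fx ≈ 10 N against ≈3 N drag, so the carrier is home on the stop, about 6.5 N over drag. Backing off, then rising and moving over the lever.

Request:
play_rows(
  claw=[0,0,0,0,0,0,0,0,0,0,0,0,0,0,0,0,0,0,0,0],
  linear=[
    [-0.2,0.02,0],
    [-0.2,0.02,0],
    [-0.2,0.02,0],
    [-0.4,0.04,0],
    [-1,0.1,0],
    [-1,0.1,0],
    [-1,0.1,0],
    [0,0,2],
    [0,0,3],
    [0,0,3],
    [0,0,3],
    [0,0,3],
    [0,0,1.4],
    [1.8,2.2,0],
    [1.9,2.2,0],
    [1.9,2.2,0],
    [1.9,2.2,0],
    [1.9,2.1,0],
    [0,0,0],
    [0,0,0],
  ],
  turn=[0,0,0,0,0,0,0,0,0,0,0,0,0,0,0,0,0,0,0,0],
)

```text
time_s: 9.92
tool_pos: [0.559, 0.0703, 0.2004]
tool_rot: [3.138, -0.146, 0.0]
ft_force: [-0.4, 0.1, 0.1]
width: -0.001
finger_force: 0.0
```

```bash
python3 trk.py
python3 - <<'E'
import cv2,numpy as np
from cell import arm
a=cv2.imread("pics/now.png")[145:265,190:355];b=arm.read_camera("top")[130:275,230:370,::-1]
f=lambda x:cv2.resize(x,(395,400),interpolation=cv2.INTER_CUBIC)
cv2.imwrite("pics/a3.png",np.hstack([f(a),f(b)]))
E
```

```text
start [(6, 257.5, 223.3, 2.4, 36.1), (6, 304.0, 228.5, -97.0, -35.1), (11, 283.6, 240.1, -97.1, 35.3)]
now [(3, 289.3, 219.7, -42.4, -35.3), (10, 269.2, 231.0, -44.2, 36.2)]
9.9667 [-1.21711686 -0.58600306 -0.13638779] [0.55823394 0.06956522 0.20040684] -0.025772979420479823 0.11784158770766748
```

View pics/a3.png

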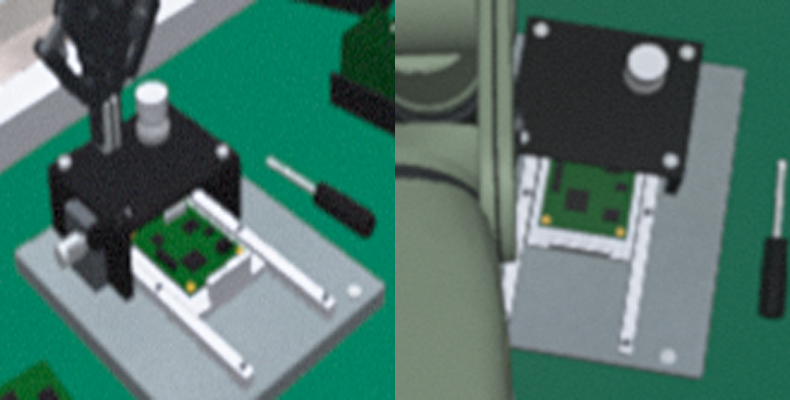

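The dot estimate went back ~4 mm after letting go, more than the stop's spring-back should give, though the estimate is coarse. I'll re-touch the tab to check that the carrier is seated.

Request:
play_rows(
  claw=[0,0,0,0,0,0,0,0,0,0,0,0,0,0,0,0,0,0],
  linear=[
    [-1.8,-2.2,0],
    [-1.9,-2.2,0],
    [-1.9,-2.2,0],
    [-1.9,-2.2,0],
    [-1.9,-2.1,0],
    [0,0,-3],
    [0,0,-3],
    [0,0,-3],
    [0,0,-3],
    [0,0,-2],
    [0,0,-1],
    [0,0,-0.3],
    [0,0,0],
    [0.7,-0.07,0],
    [0.7,-0.07,0],
    [0.6,-0.06,0],
    [0.4,-0.04,0],
    [0.2,-0.02,0],
  ],
  turn=[0,0,0,0,0,0,0,0,0,0,0,0,0,0,0,0,0,0],
)

```text
time_s: 11.52
tool_pos: [0.4924, -0.0422, 0.0482]
tool_rot: [3.138, -0.149, 0.003]
ft_force: [0.1, -0.7, -0.1]
width: -0.004
finger_force: 0.0
```

Request:
play_rows(
  claw=[0,0,0],
  linear=[
    [0.1,-0.01,0],
    [0.1,-0.01,0],
    [0,0,0],
  ],
  turn=[0,0,0],
)

```text
time_s: 11.77
tool_pos: [0.4929, -0.0423, 0.0476]
tool_rot: [3.138, -0.149, -0.0]
ft_force: [0.2, -0.6, 0.1]
width: 0.004
finger_force: 0.0
```

Request:
play_rows(
  claw=[0,0],
  linear=[
    [0.1,-0.01,0],
    [0,0,0],
  ],
  turn=[0,0],
)

```text
time_s: 11.93
tool_pos: [0.4939, -0.0424, 0.0476]
tool_rot: [3.138, -0.149, -0.0]
ft_force: [0.1, -0.3, 1.1]
width: -0.006
finger_force: 0.0
```

Request:
play_rows(
  claw=[0,0],
  linear=[
    [0.1,-0.01,0],
    [0,0,0],
  ],
  turn=[0,0],
)

```text
time_s: 12.1
tool_pos: [0.495, -0.0425, 0.0477]
tool_rot: [3.138, -0.149, 0.0]
ft_force: [-0.2, -0.6, -0.1]
width: -0.002
finger_force: 0.0
```

Request:
play_rows(
  claw=[0,0],
  linear=[
    [0.1,-0.01,0],
    [0,0,0],
  ],
  turn=[0,0],
)

```text
time_s: 12.27
tool_pos: [0.4961, -0.0426, 0.0477]
tool_rot: [3.138, -0.149, 0.0]
ft_force: [0.1, 0.3, 0.1]
width: -0.003
finger_force: 0.0
```

Request:
play_rows(
  claw=[0,0],
  linear=[
    [0.1,-0.01,0],
    [0,0,0],
  ],
  turn=[0,0],
)

```text
time_s: 12.43
tool_pos: [0.4965, -0.0427, 0.0475]
tool_rot: [3.138, -0.149, -0.002]
ft_force: [-2.0, -0.1, 1.1]
width: -0.001
finger_force: 0.6
```

Request:
play_rows(
  claw=[0,0],
  linear=[
    [0.1,-0.01,0],
    [0,0,0],
  ],
  turn=[0,0],
)

```text
time_s: 12.6
tool_pos: [0.4965, -0.0427, 0.0475]
tool_rot: [-3.138, 0.149, 0.005]
ft_force: [-4.2, -0.3, 4.1]
width: -0.0
finger_force: 2.4
```

Request:
play_rows(
  claw=[0,0],
  linear=[
    [0.1,-0.01,0],
    [0,0,0],
  ],
  turn=[0,0],
)

```text
time_s: 12.77
tool_pos: [0.4965, -0.0427, 0.0474]
tool_rot: [-3.138, 0.149, 0.008]
ft_force: [-7.1, 0.5, 5.6]
width: -0.004
finger_force: 3.5
```

Request:
play_rows(
  claw=[0,0],
  linear=[
    [0.1,-0.01,0],
    [0,0,0],
  ],
  turn=[0,0],
)

```text
time_s: 12.93
tool_pos: [0.4968, -0.0427, 0.0473]
tool_rot: [-3.138, 0.149, 0.011]
ft_force: [-8.3, 0.1, 6.0]
width: -0.001
finger_force: 4.2
```

The carrier resisted immediately at its rest place, with no slip before about 7 N, and it had sprung back elastically. Only the solid stop can do that, so it is seated. Backing off slowly and going to the lever.

Request:
play_rows(
  claw=[0,0,0,0,0,0,0,0,0,0,0,0,0,0,0,0,0,0,0,0],
  linear=[
    [-0.1,0.01,0],
    [-0.1,0.01,0],
    [-0.1,0.01,0],
    [-0.1,0.01,0],
    [-0.1,0.01,0],
    [-0.5,0.05,0],
    [-1.5,0.15,0],
    [-1,0.1,0],
    [0,0,3],
    [0,0,3],
    [0,0,3],
    [0,0,3],
    [0,0,3.3],
    [1.8,2.2,0],
    [1.9,2.2,0],
    [1.9,2.2,0],
    [1.9,2.2,0],
    [1.9,2.1,0],
    [0,0,0],
    [0,0,0],
  ],
  turn=[0,0,0,0,0,0,0,0,0,0,0,0,0,0,0,0,0,0,0,0],
)

```text
time_s: 14.6
tool_pos: [0.5592, 0.0704, 0.2002]
tool_rot: [3.138, -0.146, -0.0]
ft_force: [-0.0, 0.2, -0.2]
width: -0.002
finger_force: 0.0
```

Request:
play_rows(
  claw=[0,0,0,0,0,0,0,0,0],
  linear=[
    [0,0,-1],
    [0,0,-1],
    [0,0,-1],
    [0,0,-1],
    [0,0,-0.5],
    [0,0,-0.5],
    [0,0,-0.5],
    [0,0,-0.5],
    [0,0,-0.5],
  ],
  turn=[0,0,0,0,0,0,0,0,0],
)

```text
time_s: 15.35
tool_pos: [0.5593, 0.0695, 0.1357]
tool_rot: [-3.138, 0.149, -0.002]
ft_force: [0.6, 0.2, 3.1]
width: 0.002
finger_force: 1.1
```

Request:
play_rows(
  claw=[0,0,0,0,0,0,0,0,0,0,0,0],
  linear=[
    [0,0,-0.4],
    [0,0,-0.4],
    [0,0,-0.4],
    [0,0,-0.4],
    [0,0,-0.4],
    [0,0,-0.4],
    [0,0,-0.4],
    [0,0,-0.4],
    [0,0,-0.4],
    [0,0,-0.4],
    [0,0,-0.4],
    [0,0,-0.4],
  ],
  turn=[0,0,0,0,0,0,0,0,0,0,0,0],
)

```text
time_s: 16.35
tool_pos: [0.5587, 0.0695, 0.0871]
tool_rot: [3.138, -0.149, -0.001]
ft_force: [-2.0, -0.1, 3.6]
width: -0.001
finger_force: 1.3
```

Request:
play_rows(
  claw=[0,0,0,0],
  linear=[
    [0,0,-0.2],
    [0,0,-0.2],
    [0,0,-0.2],
    [0,0,0],
  ],
  turn=[0,0,0,0],
)

```text
time_s: 16.68
tool_pos: [0.5589, 0.0695, 0.0812]
tool_rot: [3.138, -0.149, -0.0]
ft_force: [-0.1, -0.2, 0.5]
width: 0.001
finger_force: 0.0
```

Request:
play_rows(
  claw=[0,0,0,0],
  linear=[
    [0,0,-0.1],
    [0,0,-0.1],
    [0,0,-0.1],
    [0,0,0],
  ],
  turn=[0,0,0,0],
)

```text
time_s: 17.02
tool_pos: [0.5592, 0.0695, 0.0798]
tool_rot: [3.138, -0.149, 0.001]
ft_force: [-3.5, -0.4, 8.5]
width: 0.0
finger_force: 4.2
```

Request:
play_rows(
  claw=[0,0,0,0],
  linear=[
    [0,0,-0.1],
    [0,0,-0.1],
    [0,0,0],
    [0,0,0],
  ],
  turn=[0,0,0,0],
)

```text
time_s: 17.35
tool_pos: [0.5592, 0.0695, 0.0795]
tool_rot: [-3.138, 0.149, -0.003]
ft_force: [-7.0, -0.2, 19.2]
width: -0.001
finger_force: 9.8
```

Lever hard on its stop: 19 N with almost no motion, at the level height. Releasing straight up and moving clear.

Request:
play_rows(
  claw=[0,0,0,0,0,0,0,0,0,0,0,0,0,0,0],
  linear=[
    [0,0,0.2],
    [0,0,0.3],
    [0,0,1],
    [0,0,3],
    [0,0,3],
    [0,0,3],
    [0,0,3],
    [-3,0,1],
    [-3,-2.5,0],
    [-3,-2.5,0],
    [-3,-2.5,0],
    [-3,-2.5,0],
    [-2,-2.5,0],
    [-2,-2,0],
    [0,0,0],
  ],
  turn=[0,0,0,0,0,0,0,0,0,0,0,0,0,0,0],
)

```text
time_s: 18.6
tool_pos: [0.3655, -0.0776, 0.2219]
tool_rot: [3.136, -0.154, -0.002]
ft_force: [-0.4, 0.8, -0.2]
width: 0.001
finger_force: 0.0
```

```bash
python3 trk.py
python3 - <<'E'
import cv2,numpy as np
from h import *
a=cv2.imread("pics/now.png")[165:285,190:355];b=arm.read_camera("top")[130:275,230:370,::-1]
f=lambda x:cv2.resize(x,(395,400),interpolation=cv2.INTER_CUBIC)
cv2.imwrite("pics/a4.png",np.hstack([f(a),f(b)]))
P=W(np.load("p.npy"),[(-.04,.118,.055),(-.076,.118,.055)])
print((proj("side",P)-[190,165])*[395/165,400/120],(proj("top",P)-[230,130])*[395/140,400/145]+[395,0])
E
```

```text
start [(6, 257.5, 223.3, 2.4, 36.1), (6, 304.0, 228.5, -97.0, -35.1), (11, 283.6, 240.1, -97.1, 35.3)]
now [(3, 289.3, 219.7, -42.4, -35.3), (9, 269.3, 230.9, -44.0, 35.7)]
18.65 [0.85783145 0.15410274 0.12656789] [ 0.36757564 -0.07662669  0.22215085] -0.2013973707531962 -0.046105772026268844
[[124.57729724 242.29481607]
 [147.09291963 264.6915545 ]] [[459.32476142 197.40873322]
 [452.30113071 233.39361558]]
```

View pics/a4.png

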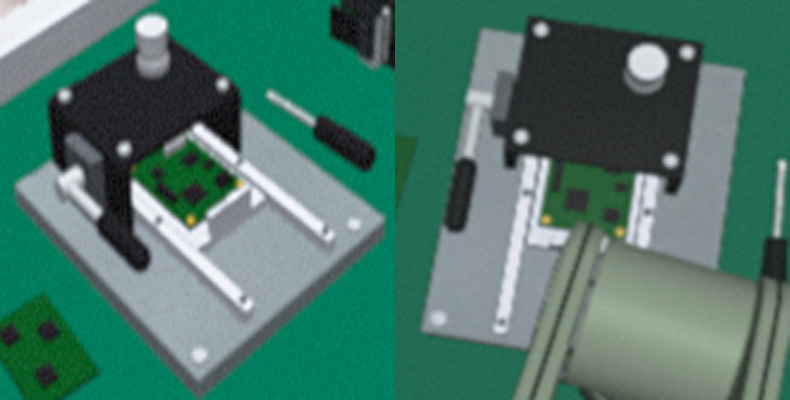

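The lever is level, with its grip at (125,242) in the left half, as predicted. The carrier is unchanged at -44.0 and the bystanders are in place. Handing in.

```bash
python3 -c "
from cell import arm
print(arm.job_done())"
```

```text
the job is handed in; nothing more can be done
None
```

I pushed the carrier home against its stop, pressed the lever to its end stop and let go, and handed the job in at about 19 s; no verdict came back, and the hidden stop is judged from push force and spring-back only.

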